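# Rack two press dies and hold the spring probe on the red one

## Task

Seat the blue-banded press die fully in the one-dot pocket of the black rack, then the red-banded die fully in the two-dot pocket. Then take the orange-and-black probe out of its stand by its grip and hold it upright with its spring tip on the yellow spot of the red die, pressing lightly so that the tip is pushed in about half of its travel and never bottoms out. Finish still holding the probe pressed there, both dies seated and let go, and leave the other dies, bottle, tools and brass fittings where they are.

Things in the scene. Friction and masses are not known exactly. Their poses are not given: they have to be found in the camera images.
- rack: Fixed black block, 90 (x) by 216 (y) by 40 mm tall, with three round pockets in a row along its y, 70 mm apart. White dots on its top beside each pocket on its -x edge: one dot (y -70 mm), two dots (y 0), three dots (y +70 mm; a plain steel die sits in this one and stays). Origin: centre of its underside; z up.
- pocket1 (a point): Centre of the mouth of the one-dot pocket, at the rack's top face (40 mm above the table). Pocket 32 mm diameter (4 mm wider than a die's stem), 2 mm chamfer, 30 mm deep: a seated die rests with its head's shoulder on the rack's top, its underside 26 mm below this point. Frame axes are the rack's.
- pocket2 (a point): The same for the two-dot (middle) pocket.
- blue_die: Loose steel press die, 250 g, round: stem 28 mm diameter and 26 mm long below (chamfered foot), head 44 mm diameter and 30 mm tall above it; 56 mm tall in all, head jaw slots are only drawn. Blue band round the lower head and blue rim on top. Body origin: centre of the stem's underside, z up along its axis. Stands upright on its stem at the start.
- red_die: Loose steel press die, 250 g, round: stem 28 mm diameter and 26 mm long below (chamfered foot), head 44 mm diameter and 30 mm tall above it; 56 mm tall in all, head jaw slots are only drawn. Red band round the lower head and red rim on top. Body origin: centre of the stem's underside, z up along its axis. Stands upright on its stem at the start.
- red_die_spot (a point): Centre of the 12 mm yellow spot in the middle of the red die's top face, 56 mm above its underside. All the dies have such a spot.
- stand: Fixed grey probe stand, block 50 by 50 by 90 mm tall on an 80 by 80 mm foot, with a 26 mm upright through hole. Origin: centre of its underside.
- probe: Loose round pen-like probe, 155 g. Origin: centre of the nose's lower end, z up its axis. Aluminium nose 22 mm diameter (z 0-45 mm), orange collar 36 mm (z 45-51), black grip 24 mm (z 51-109), orange cap 25 mm to z 117; an 8 mm brass spring tip, round-ended, sticks out 25 mm below. Hangs upright, collar on the stand's top, grip 96 to 154 mm above the table.
- probe_tip (a point): Lowest point of the probe's brass spring tip (moves with the tip), 25 mm below the probe's origin when the tip is out.
- plunger (a joint): How far the spring tip is pushed into the probe, m: 0 out, 0.020 bottomed. Spring 400 N/m, no preload: half travel, 0.010, is 4 N.
- spare_die: Loose steel press die, 250 g, round: stem 28 mm diameter and 26 mm long below (chamfered foot), head 44 mm diameter and 30 mm tall above it; 56 mm tall in all, head jaw slots are only drawn. Green band: a bystander, stays put. Body origin: centre of the stem's underside, z up along its axis. Stands upright on its stem at the start.
- rack_die: Loose steel press die, 250 g, round: stem 28 mm diameter and 26 mm long below (chamfered foot), head 44 mm diameter and 30 mm tall above it; 56 mm tall in all, head jaw slots are only drawn. No band: a bystander, sits in the three-dot pocket and stays. Body origin: centre of the stem's underside, z up along its axis. Stands upright on its stem at the start.
- oil_bottle: Bystander: loose yellow plastic bottle with black cap, 56 mm diameter, 150 mm tall, standing. Origin under its centre.
- spanner: Bystander: loose steel spanner lying behind the rack.
- driver: Bystander: loose screwdriver lying at the left.
- fitting_a: Bystander: loose brass hose fitting, 34 mm diameter, 42 mm tall, standing.
- fitting_b: Bystander: another of these brass fittings.
Mind the look-alikes: they are no part of the job. What is shaped like the probe but white is not meant.

How it is judged:
By the outcome, as a careful person would: the job done as asked, in the order asked, and still so for the second after the job is handed in, while the arm keeps its last pose, push and grip.
It also fails if it takes over 72 s, if anything falls off the work surface, if the arm or the gripper's body presses on something with over 40 N, if the wrist force passes 120 N, or if a joint passes its speed limit or range.

## Robot

A 6-joint arm with a two-finger parallel gripper is mounted at the origin on the work surface. World frame = base frame: x ahead of the robot, y to its left, z up, the work surface at z = 0. Lengths are in m, angles in degrees, forces in N, time in s.
With the tool pointing down it reaches from about 0.35 to 0.875 m from the base axis. Payload 4.2 kg.
Tool frame: the origin (TCP) lies on the front face of the gripper's body, between the roots of the fingers; the fingertips stand finger_overhang ahead of it and the grasp point (between the pads) lies 51 mm ahead of it (finger_overhang is the distance from the TCP to the fingertips, in m); z points along the fingers, y is the line along which they close (so a half turn about z gives the same grasp; the last joint's range is limited). The gripper opens to 87 mm and grips with 3 to 60 N. Pads are 19 mm wide; open, the fingers measure 117 mm over their backs; the gripper's body (75 mm by 190 mm) begins 51 mm behind the grasp point.
Start: joints at [-53.594, 22.042, 0.453, 0, -68.411, -14.817], TCP at [0.23, -0.581, 0.292] pointing down, gripper open.
Joint ranges: [-179.83, 179.83], [-69.29, 118.12], [-61.27, 80.66], [-181.25, 117.63], [-171.15, -9.14], [-177.46, 177.46]. Speed limits (degrees/s): [159.86, 159.86, 180, 180, 180, 180].

## Interface

Orientations are given as a 3x3 rotation matrix whose columns are the frame's x, y, z axes.
In Python, from station import sense, capture, camera_model, finish_job, finger_overhang gives the robot as it stands. The module is installed in compiled form; this text tells all that it offers.
- The arm moves only by the tool jog_arm, never from a script. Its argument "rows" is a list that holds one entry, the list of rows, each a list of 4 numbers: the shift along the tool's x, y, z in m, then the turn about the tool's z in rad. A call has 1 to 20 rows; each row shifts and turns the commanded pose from where the row before left it, along the tool's axes as they then stand; what a row does not reach is not made up. A row lasts 1/8 s, in which the tool goes at most 62.5 mm and 10.7 degrees, less where a joint would pass 70% of its speed; a pose out of reach is approached as far as the arm can. A call is refused whole if a number of a shift passes 0.0625 or a number of a turn 0.188, either way. A call with a gripper value outside its range is refused whole. "claw" is the opening, from 0 (shut) to 1 (fully open), set as the call begins (left out, the last holds). The fingers move at their own pace and stop on an object; the grip force is fixed at half the most. Time passes only in rows, so rows that do not move let the fingers close. It gives the time, the measured TCP pose, the force, the opening and the grip force at its end, in the units of the state.
- sense(): the state, without advancing time (a new reading comes with each control period).
- capture(name): name is "scene" or "top" or "wrist"; returns the picture (480x640x3 uint8, red, green, blue); there is no depth.
- camera_model(name): a dict with "fovy" (degrees; the focal length in pixels is half the picture's height over the tangent of half this angle, whatever the lens; pixels are square), "cx", "cy" (the principal point, pixels), "eye" and "rotation" of the camera in the world. Camera axes: x right, y down, z forward; pixel columns grow to the right and rows downward; lengths in m; the calibration is good to about 2 mm. A picture is of the moment at which its call begins: read the wrist's pose just before it. camera_model takes no time and is no camera call; for the wrist camera it gives the pose at the moment of the call.
- finish_job(): hands the job in; it is judged then, once.
The state is a dict: "time_s": time; "joints": joint angles; "joint_velocities": joint speeds; "effort": joint torques, N m; "tcp_pos": TCP position; "ee_rot": TCP orientation; "wrist_force": force on the tool from outside, world axes, zero at the start; "moment": the same for the moment, N m; "gripper_width": opening from 0.0 (shut) to 1.0 (fully open); "gripper_force": force on a finger pad.
Only numpy, scipy, OpenCV 4.12 (cv2) and the standard library are available. Lean on these libraries where they do the work, as an engineer would, in place of code of your own. Each camera call takes 0.05 s, during which the arm holds its last target. There are 200 camera calls.

## Working session

There is one attempt and no reset: what is moved stays moved. The work goes in short steps, Python scripts to look and compute and a tool call to move; the robot and the scene stay as the last step left them, time stands still between calls to the robot, and variables do not carry over. Pictures are saved under pics/ and viewed, at most 10 in all, crops included, and the job is handed in when it is done.

Besides the shell and the picture viewer there is one more tool, called after "Emit:" as a command line: name --argument value ..., lists and objects as JSON in quotes. jog_arm: Moves the arm, as the interface text tells. Its arguments: {"type":"object","properties":{"rows":{"type":"array"},"claw":{"type":"number"}},"required":["rows"]}

```bash
mkdir -p pics; ls; python3 - <<'E'
from station import *
import cv2,numpy as np
s=sense();print({k:np.round(v,3).tolist() for k,v in s.items()});print(finger_overhang if not callable(finger_overhang) else finger_overhang())
for n in("scene","top","wrist"):
    m=camera_model(n);print(n,{k:np.round(v,4).tolist() for k,v in m.items()})
    cv2.imwrite(f"pics/{n}0.png",capture(n)[:,:,::-1])
E
```

```text
pics
{'time_s': 0.0, 'joints': [-53.592, 22.092, 0.38, -0.028, -68.41, -14.819], 'joint_velocities': [-0.061, 0.077, 0.033, -0.035, -0.139, 0.086], 'effort': [0.0, -39.066, 18.74, 4.22, 0.011, -0.0], 'tcp_pos': [0.23, -0.581, 0.291], 'ee_rot': [[-0.93, -0.368, -0.001], [-0.368, 0.93, 0.002], [0.0, 0.002, -1.0]], 'wrist_force': [-0.983, -0.274, -0.407], 'moment': [-0.028, 0.001, -0.008], 'gripper_force': 0.0, 'gripper_width': 0.998}
0.0697
scene {'fovy': 48.1834, 'cx': 319.6934, 'cy': 236.0769, 'eye': [1.3619, -0.205, 0.9779], 'rotation': [[0.2303, 0.7294, -0.6441], [0.9731, -0.1647, 0.1613], [0.0116, -0.6639, -0.7477]]}
top {'fovy': 46.0937, 'cx': 316.7637, 'cy': 243.0774, 'eye': [0.3576, 0.0121, 1.6057], 'rotation': [[0.0157, -0.9908, 0.1344], [-0.9999, -0.0161, -0.0017], [0.0038, -0.1344, -0.9909]]}
wrist {'fovy': 71.199, 'cx': 323.8444, 'cy': 246.3056, 'eye': [0.1593, -0.6089, 0.3832], 'rotation': [[-0.369, 0.8934, 0.2563], [0.9294, 0.3541, 0.1035], [0.0017, 0.2764, -0.961]]}
```

View pics/top0.png

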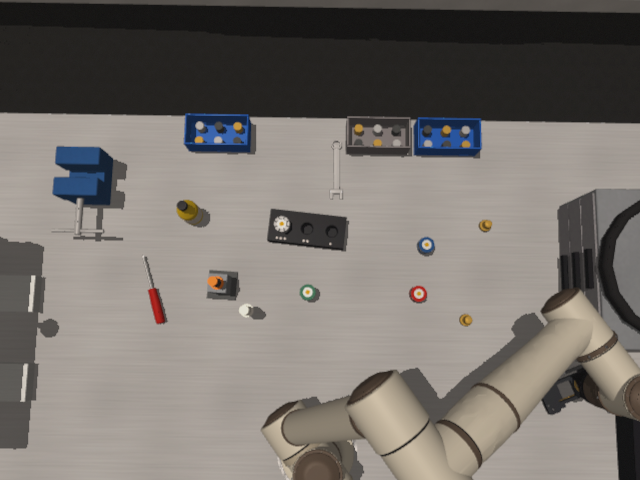

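View pics/scene0.png

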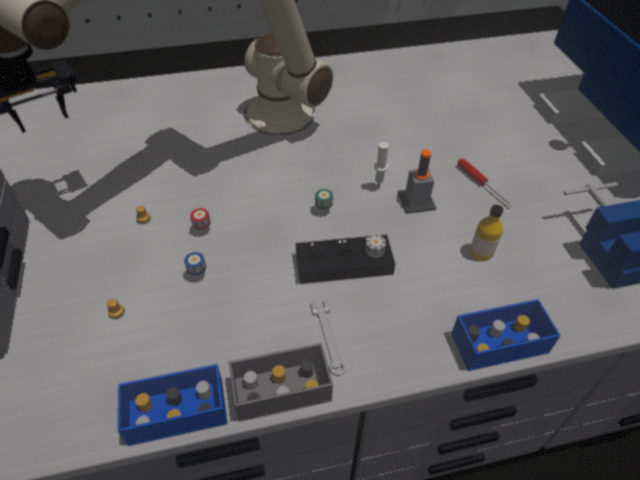

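The top view shows the blue die at (426,246), the red at (418,294), the one-dot pocket at (332,231), two-dot at (307,229), and the probe cap at (215,283). A white decoy is at (246,310). The scene view agrees with this layout.

```bash
cat > h.py <<'E'
from station import *
import cv2,numpy as np
def f(m): return 240/np.tan(np.radians(m["fovy"]/2))
def ray(m,p):
    d=np.array([(p[0]-m["cx"])/f(m),(p[1]-m["cy"])/f(m),1.]);return np.array(m["eye"]),np.array(m["rotation"])@d
def cast(m,p,z):
    e,d=ray(m,p);return e+d*(z-e[2])/d[2]
def proj(m,X):
    c=np.array(m["rotation"]).T@(np.array(X)-m["eye"]);return f(m)*c[:2]/c[2]+[m["cx"],m["cy"]]
def tool(X,yaw=None):
    "shift in tool axes from the TCP to world point X"
    s=sense();return np.array(s["ee_rot"]).T@(np.array(X)-s["tcp_pos"])
def snap(n,name):
    m=camera_model(n);im=capture(n);cv2.imwrite(f"pics/{name}.png",im[:,:,::-1]);return m,im
E
python3 - <<'E'
from h import *
m=camera_model("top")
for n,p,z in [("blue",(426,245),.056),("red",(418,293.5),.056),("p1",(332,231),.04),("p2",(307,229),.04),("p3die",(282,224),.07),("cap",(215,283),.162),("spare",(308,293),.056),("white",(243,310),.1),("fitB",(486,225),.04),("fitA",(466,320),.04),("bottle",(184,206),.15)]:
    print(n,np.round(cast(m,p,z),3))
c=[cast(m,p,.04) for p in [(271,210),(347,219),(342,249),(267,238)]];print(np.round(c,3))
E
```

```text
blue [ 0.567 -0.293  0.056]
red [ 0.433 -0.27   0.056]
p1 [ 0.605 -0.033  0.04 ]
p2 [0.609 0.038 0.04 ]
p3die [0.617 0.106 0.07 ]
cap [0.446 0.268 0.162]
spare [0.429 0.031 0.056]
white [0.38  0.202 0.1  ]
fitB [ 0.629 -0.466  0.04 ]
fitA [ 0.363 -0.405  0.04 ]
bottle [0.648 0.36  0.15 ]
[[ 0.662  0.14   0.04 ]
 [ 0.64  -0.075  0.04 ]
 [ 0.554 -0.061  0.04 ]
 [ 0.582  0.149  0.04 ]]
```

Emit:
jog_arm --rows '[[[-0.042, 0.0144, 0.005, 0], [-0.042, 0.0144, 0.005, 0], [-0.042, 0.0144, 0.005, 0], [-0.042, 0.0144, 0.005, 0], [-0.042, 0.0144, 0.005, 0], [-0.042, 0.0144, 0.005, 0], [-0.042, 0.0144, 0.005, 0], [-0.042, 0.0144, 0.005, 0], [-0.042, 0.0144, 0.005, 0], [-0.042, 0.0144, 0.005, 0], [0, 0, 0, -0.184], [0, 0, 0, -0.184], [0, 0, 0, -0.184], [0, 0, 0, -0.184], [0, 0, 0, -0.184], [0, 0, 0, -0.184], [0, 0, 0, 0], [0, 0, 0, 0]]]' --claw 1

```text
time_s: 2.4
tcp_pos: [0.5674, -0.2927, 0.242]
ee_rot: [[-0.093, -0.996, -0.0], [-0.996, 0.093, 0.0], [-0.0, 0.0, -1.0]]
wrist_force: [0.0, 0.0, 0.2]
gripper_width: 1.0
gripper_force: 0.0
```

```bash
cat >> h.py <<'E'
def rim(im,col):
    "top rim/band pixels by colour -> mask"
    h=cv2.cvtColor(im,cv2.COLOR_RGB2HSV);H,S,V=cv2.split(h)
    r={"blue":(H>98)&(H<125)&(S>110),"red":((H<7)|(H>172))&(S>120),"yellow":(H>18)&(H<35)&(S>70)&(V>100)}[col]
    return (r&(V>35)).astype(np.uint8)
def blobs(mask,amin=40):
    n,l,s,c=cv2.connectedComponentsWithStats(mask);return [(s[i][4],np.round(c[i],1).tolist(),s[i][:4].tolist()) for i in range(1,n) if s[i][4]>amin]
E
python3 - <<'E'
from h import *
s=sense();print(np.round(s["tcp_pos"],4),np.round(s["ee_rot"],3).tolist(),s["time_s"])
m,im=snap("wrist","w1")
for c in("blue","red","yellow"):
    for a,p,b in blobs(rim(im,c)): print(c,a,p,b,np.round(cast(m,p,.056),4))
E
```

```text
[ 0.5674 -0.2927  0.242 ] [[-0.093, -0.996, -0.0], [-0.996, 0.093, 0.0], [-0.0, 0.0, -1.0]] 2.4
blue 7499 [21.4, 215.0] [0, 87, 65, 213] [ 0.818  -0.3391  0.056 ]
blue 49 [319.3, 212.3] [303, 210, 34, 9] [ 0.5687 -0.3185  0.056 ]
blue 1082 [318.0, 239.6] [293, 216, 51, 49] [ 0.572  -0.2951  0.056 ]
red 193 [450.9, 233.8] [440, 221, 37, 40] [ 0.4586 -0.2898  0.056 ]
red 1142 [476.3, 250.9] [451, 228, 51, 48] [ 0.4364 -0.2724  0.056 ]
yellow 1484 [219.1, 28.9] [199, 3, 43, 53] [ 0.6284 -0.4594  0.056 ]
yellow 1497 [545.1, 77.3] [516, 56, 59, 44] [ 0.3894 -0.4054  0.056 ]
yellow 157 [317.8, 240.5] [311, 234, 14, 14] [ 0.5723 -0.2943  0.056 ]
yellow 146 [476.6, 252.0] [470, 246, 14, 13] [ 0.4361 -0.2714  0.056 ]
yellow 136 [127.8, 331.2] [124, 314, 10, 42] [ 0.7567 -0.2235  0.056 ]
yellow 70 [521.7, 341.3] [520, 329, 4, 28] [ 0.3909 -0.1792  0.056 ]
```

View pics/w1.png

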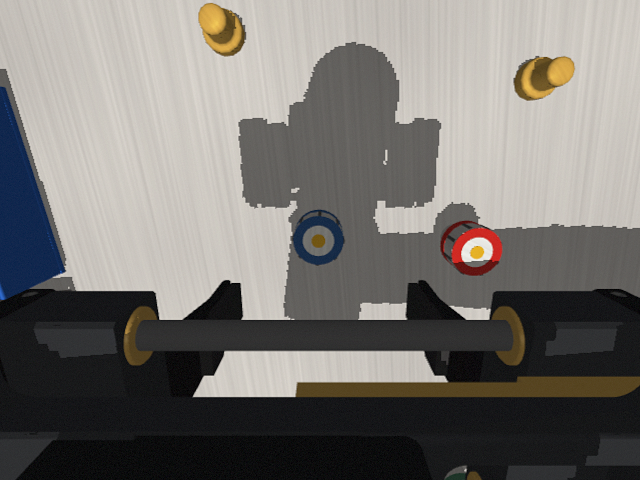

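The wrist view shows the blue die at (318,240) and the red die at (476,251). I'll descend and grip blue.

Emit:
jog_arm --rows '[[[0.0014, -0.0047, 0.03, 0], [0, 0, 0.034, 0], [0, 0, 0.034, 0], [0, 0, 0.03, 0], [0, 0, 0.014, 0], [0, 0, 0, 0], [0, 0, 0, 0]]]'

```text
time_s: 3.32
tcp_pos: [0.573, -0.2948, 0.1017]
ee_rot: [[-0.09, -0.996, 0.003], [-0.996, 0.09, -0.001], [0.001, -0.003, -1.0]]
wrist_force: [0.7, -0.3, 1.1]
gripper_width: 0.996
gripper_force: 0.0
```

Emit:
jog_arm --rows '[[[0, 0, 0, 0], [0, 0, 0, 0], [0, 0, 0, 0], [0, 0, 0, 0], [0, 0, 0, 0], [0, 0, 0, 0]]]' --claw 0

```text
time_s: 4.08
tcp_pos: [0.5721, -0.2945, 0.1003]
ee_rot: [[-0.09, -0.996, 0.0], [-0.996, 0.09, -0.0], [0.0, -0.0, -1.0]]
wrist_force: [0.2, 0.3, 0.4]
gripper_width: 0.497
gripper_force: 30.0
```

Emit:
jog_arm --rows '[[[0, 0, -0.025, 0], [0, 0, -0.04, 0], [0, 0, -0.04, 0], [-0.02, 0, -0.03, 0], [-0.044, 0, 0, 0], [-0.044, 0, 0, 0], [-0.044, 0, 0, 0], [-0.044, 0, 0, 0], [-0.044, 0, 0, 0], [-0.044, 0, 0, 0], [-0.044, -0.0016, 0, 0], [-0.03, 0, 0, 0], [-0.013, 0, 0, 0], [0, 0, 0, 0], [0, 0, 0, 0]]]'

```text
time_s: 5.95
tcp_pos: [0.6067, 0.0738, 0.235]
ee_rot: [[-0.091, -0.996, -0.001], [-0.996, 0.091, -0.0], [0.0, 0.001, -1.0]]
wrist_force: [0.1, 0.6, -2.0]
gripper_width: 0.5
gripper_force: 30.0
```

```bash
python3 - <<'E'
from h import *
s=sense();print(np.round(s["tcp_pos"],4),np.round(s["ee_rot"],3).tolist(),s["time_s"],s["gripper_width"])
m,im=snap("wrist","w2")
for n,p in dict(p1=(.605,-.033),p2=(.609,.038)).items(): print(n,proj(m,[*p,.04]))
h=cv2.cvtColor(im,cv2.COLOR_RGB2HSV)
w=((h[:,:,1]<60)&(h[:,:,2]>170)).astype(np.uint8)
for a,p,b in blobs(w,10):
    if a<600: print(a,p,b,np.round(cast(m,p,.04),4))
E
```

```text
[0.6067 0.0738 0.235 ] [[-0.091, -0.996, -0.001], [-0.996, 0.091, -0.0], [0.0, 0.001, -1.0]] 5.95 0.4995116903771885
p1 [313.6416877  110.10233752]
p2 [317.12975671 199.2112745 ]
510 [531.7, 171.1] [517, 159, 35, 31] [0.4279 0.0307 0.04  ]
598 [368.3, 266.3] [360, 240, 25, 47] [0.5686 0.1027 0.04  ]
34 [350.8, 265.1] [347, 262, 8, 7] [0.5843 0.1001 0.04  ]
25 [288.2, 276.3] [285, 271, 9, 12] [0.642  0.1058 0.04  ]
107 [81.6, 353.2] [72, 351, 21, 6] [0.8532 0.1675 0.04  ]
526 [561.2, 369.9] [551, 351, 21, 41] [0.3829 0.2292 0.04  ]
89 [543.6, 470.6] [538, 466, 11, 14] [0.3887 0.3585 0.04  ]
```

View pics/w2.png

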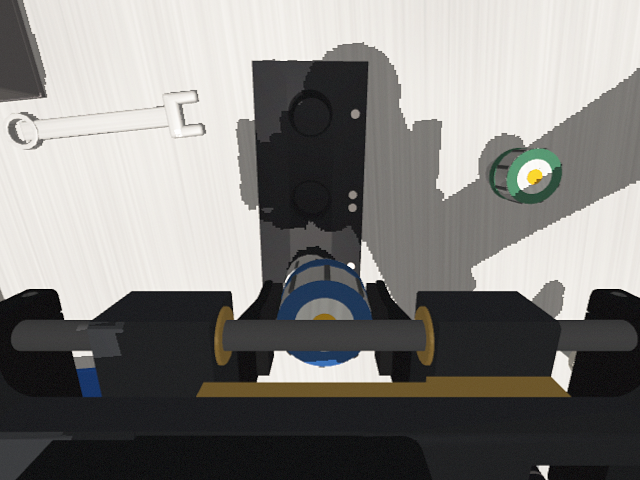

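The pockets are at about (311,115) and (312,198), with the dots on the right at column 353. Now I'll refine those positions.

```bash
python3 - <<'E'
from h import *
m=camera_model("wrist");im=cv2.imread("pics/w2.png");g=cv2.cvtColor(im,cv2.COLOR_BGR2GRAY)
for p in [(252.5,61),(368,61.5)]: print("corner",p,np.round(cast(m,p,.04),4))
for p in [(355,114),(352.5,194.5),(352.5,208)]: print("dot",np.round(cast(m,p,.04),4))
for p in [(253.5,100),(366,100),(258.5,180),(363,180)]:print("edge",np.round(cast(m,p,.04),4))
c=g[55:240,240:380].astype(float)
e=np.clip(c*5,0,255).astype(np.uint8)
cv2.imwrite("pics/c2.png",cv2.resize(e,None,fx=3,fy=3,interpolation=cv2.INTER_NEAREST))
for r in (85,100,115,130): print(r,g[r,246:376:3].tolist())
E
```

```text
corner (252.5, 61) [ 0.6484 -0.0724  0.04  ]
corner (368, 61.5) [ 0.56  -0.064  0.04 ]
dot [ 0.5724 -0.0273  0.04  ]
dot [0.5787 0.0366 0.04  ]
dot [0.5794 0.0482 0.04  ]
edge [ 0.6518 -0.0448  0.04  ]
edge [ 0.5631 -0.0368  0.04  ]
edge [0.6568 0.0173 0.04  ]
edge [0.569  0.0253 0.04  ]
85 [241, 236, 197, 59, 60, 58, 60, 61, 59, 61, 60, 60, 59, 58, 64, 65, 64, 64, 63, 48, 33, 34, 34, 35, 30, 33, 34, 34, 33, 35, 33, 34, 33, 33, 34, 30, 34, 31, 32, 36, 28, 125, 120, 127]
100 [238, 238, 243, 56, 60, 62, 62, 63, 59, 59, 60, 59, 61, 63, 67, 49, 32, 22, 21, 32, 33, 34, 31, 34, 34, 20, 17, 20, 31, 33, 32, 32, 32, 32, 30, 32, 34, 33, 33, 31, 46, 123, 119, 126]
115 [234, 239, 239, 49, 59, 62, 60, 61, 61, 63, 59, 62, 31, 31, 24, 16, 32, 33, 32, 33, 33, 33, 32, 30, 32, 34, 31, 33, 20, 34, 29, 31, 33, 31, 32, 127, 145, 146, 34, 29, 88, 122, 120, 122]
130 [126, 121, 126, 62, 58, 60, 62, 62, 61, 60, 62, 63, 27, 29, 29, 26, 28, 26, 29, 32, 28, 31, 29, 31, 28, 32, 22, 32, 29, 31, 32, 32, 31, 29, 35, 31, 28, 31, 26, 30, 114, 120, 120, 122]
```

View pics/c2.png

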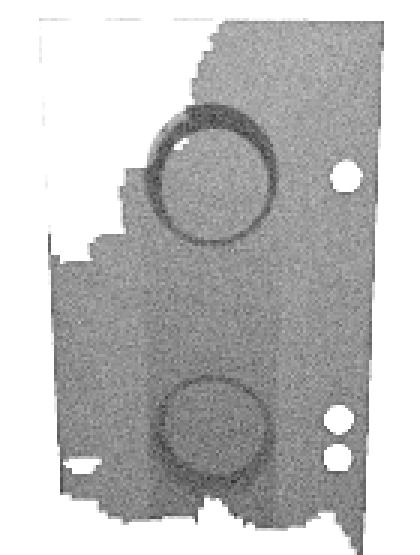

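```bash
python3 - <<'E'
from h import *
m=camera_model("wrist")
a=cast(m,(310.3,113.2),.04);b=cast(m,(311.2,199.3),.04);print(a,b,np.linalg.norm(a-b))
# held die: top rim centre
im=cv2.imread("pics/w2.png")[:,:,::-1].copy()
s=sense();print(s["tcp_pos"],np.round(s["ee_rot"],4).tolist())
p1=np.array([.6075,-.0306,.114]);print("die underside at tcp-.1 ; p1 delta",tool(p1))
print([b for b in blobs(rim(im,"blue"),100)])
X=np.array(s["tcp_pos"])-[0,0,.044];print("expected head top centre px",proj(m,X))
E
```

```text
[ 0.60797104 -0.03106888  0.04      ] [0.61417099 0.03751667 0.04      ] 0.06886520376864119
[0.60681806 0.07369658 0.23511887] [[-0.0912, -0.9958, -0.0006], [-0.9958, 0.0912, -0.0002], [0.0003, 0.0006, -1.0]]
die underside at tcp-.1 ; p1 delta [ 0.10376475 -0.01026468  0.12114262]
[(np.int32(411), [324.4, 267.4], [285, 259, 80, 31]), (np.int32(1853), [324.0, 299.0], [277, 280, 95, 40]), (np.int32(735), [324.0, 356.6], [288, 351, 71, 16]), (np.int32(576), [88.7, 382.2], [76, 368, 26, 29])]
expected head top centre px [323.49241719 324.71876246]
```

Emit:
jog_arm --rows '[[[0.025, -0.0107, 0, 0], [0.04, 0, 0, 0], [0.03, 0, 0.02, 0], [0.009, 0, 0.03, 0], [0, 0, 0.03, 0], [0, 0, 0.008, 0], [0, 0, 0, 0], [0, 0, 0, 0]]]'

```text
time_s: 7.0
tcp_pos: [0.6092, -0.0296, 0.1488]
ee_rot: [[-0.089, -0.996, 0.003], [-0.996, 0.089, 0.0], [-0.0, -0.003, -1.0]]
wrist_force: [-0.2, -0.0, -1.7]
gripper_width: 0.495
gripper_force: 30.0
```

Emit:
jog_arm --rows '[[[0, 0, 0.005, 0], [0, 0, 0.005, 0], [0, 0, 0.004, 0], [0, 0, 0, 0]]]'

```text
time_s: 7.5
tcp_pos: [0.6081, -0.0297, 0.1327]
ee_rot: [[-0.09, -0.996, -0.001], [-0.996, 0.09, -0.0], [0.0, 0.001, -1.0]]
wrist_force: [-0.3, -0.6, -2.4]
gripper_width: 0.495
gripper_force: 30.0
```

Emit:
jog_arm --rows '[[[0.001, 0, 0.004, 0], [0, 0, 0.005, 0], [0, 0, 0.005, 0], [0, 0, 0.003, 0], [0, 0, 0.001, 0], [0, 0, 0, 0], [0, 0, 0, 0]]]'

```text
time_s: 8.38
tcp_pos: [0.6084, -0.0307, 0.1155]
ee_rot: [[-0.09, -0.996, 0.0], [-0.996, 0.09, 0.0], [-0.0, -0.0, -1.0]]
wrist_force: [-0.5, 0.4, -1.9]
gripper_width: 0.498
gripper_force: 30.0
```

Emit:
jog_arm --rows '[[[0, 0, 0.001, 0], [0, 0, 0.001, 0], [0, 0, 0, 0], [0, 0, 0, 0]]]'

```text
time_s: 8.88
tcp_pos: [0.6084, -0.0307, 0.1142]
ee_rot: [[-0.09, -0.996, 0.001], [-0.996, 0.09, -0.0], [0.0, -0.001, -1.0]]
wrist_force: [-2.8, 1.4, 5.5]
gripper_width: 0.499
gripper_force: 30.0
```

Emit:
jog_arm --rows '[[[0, 0, 0, 0], [0, 0, 0, 0], [0, 0, 0, 0], [0, 0, 0, 0]]]' --claw 1

```text
time_s: 9.38
tcp_pos: [0.6083, -0.0307, 0.113]
ee_rot: [[-0.09, -0.996, -0.0], [-0.996, 0.09, -0.0], [0.0, 0.0, -1.0]]
wrist_force: [-0.6, 0.8, 0.2]
gripper_width: 0.869
gripper_force: 0.0
```

Emit:
jog_arm --rows '[[[0, 0, -0.02, 0], [0, 0, -0.035, 0], [0, 0, -0.045, 0], [0, 0, -0.03, 0], [0, 0, 0, 0]]]'

```text
time_s: 10.0
tcp_pos: [0.6095, -0.0306, 0.2463]
ee_rot: [[-0.09, -0.996, 0.007], [-0.996, 0.09, 0.001], [-0.001, -0.006, -1.0]]
wrist_force: [-0.9, 0.8, 0.2]
gripper_width: 1.002
gripper_force: 0.0
```

```bash
python3 - <<'E'
from h import *
s=sense();print(np.round(s["tcp_pos"],4),s["gripper_width"])
m,im=snap("wrist","w3")
for a,p,b in blobs(rim(im,"yellow"))+blobs(rim(im,"blue"),300): print(a,p,b,np.round(cast(m,p,.07),4))
print(tool([.436,-.2715,.2]))
E
```

```text
[ 0.6095 -0.0306  0.2463] 1.001787851765998
94 [9.8, 190.0] [0, 186, 20, 9] [ 0.8564 -0.0975  0.07  ]
151 [326.5, 244.7] [320, 238, 14, 14] [ 0.6083 -0.0304  0.07  ]
51 [523.0, 288.4] [517, 286, 13, 5] [0.4432 0.0232 0.07  ]
234 [128.6, 337.7] [124, 310, 13, 54] [0.7948 0.0415 0.07  ]
223 [519.2, 339.2] [511, 310, 13, 55] [0.4429 0.0728 0.07  ]
1190 [326.5, 244.2] [301, 220, 53, 50] [ 0.6083 -0.0308  0.07  ]
[0.25549145 0.15012855 0.04354905]
```

Emit:
jog_arm --rows '[[[0.02, 0.012, 0, 0], [0.04, 0.0235, 0, 0], [0.04, 0.0235, 0, 0], [0.04, 0.0235, 0, 0], [0.04, 0.0235, 0, 0], [0.04, 0.0235, 0, 0], [0.0255, 0.015, 0.01, 0], [0.01, 0.0055, 0.02, 0], [0, 0, 0.01, 0], [0, 0, 0, 0], [0, 0, 0, 0]]]'

```text
time_s: 11.42
tcp_pos: [0.4364, -0.2714, 0.2036]
ee_rot: [[-0.089, -0.996, 0.001], [-0.996, 0.089, -0.0], [0.0, -0.001, -1.0]]
wrist_force: [0.7, 0.1, 0.4]
gripper_width: 0.996
gripper_force: 0.0
```

```bash
python3 - <<'E'
from h import *
s=sense();print(np.round(s["tcp_pos"],4),s["gripper_width"])
m,im=snap("wrist","w4")
for a,p,b in blobs(rim(im,"yellow"))+blobs(rim(im,"red"),300):
  if 200<p[0]<450: X=cast(m,p,.056);print(a,p,b,np.round(X,4),tool([X[0],X[1],.1003]))
E
```

```text
[ 0.4364 -0.2714  0.2036] 0.9962749023201481
1407 [403.0, 49.5] [379, 26, 45, 51] [ 0.3742 -0.4038  0.056 ] [0.13742777 0.05045003 0.10346876]
198 [323.8, 255.8] [316, 248, 16, 16] [ 0.4364 -0.2711  0.056 ] [-0.00027484  0.00023758  0.10347064]
1490 [323.9, 254.6] [296, 228, 57, 55] [ 0.4363 -0.2721  0.056 ] [0.00066767 0.00031136 0.10347091]
```

Emit:
jog_arm --rows '[[[0, 0, 0.025, 0], [0, 0, 0.035, 0], [0, 0, 0.03, 0], [0, 0, 0.0135, 0], [0, 0, 0, 0], [0, 0, 0, 0]]]'

```text
time_s: 12.22
tcp_pos: [0.4369, -0.2719, 0.1009]
ee_rot: [[-0.089, -0.996, 0.002], [-0.996, 0.089, -0.001], [0.001, -0.002, -1.0]]
wrist_force: [-0.1, -0.4, 0.3]
gripper_width: 1.002
gripper_force: 0.0
```

Emit:
jog_arm --rows '[[[0, 0, 0, 0], [0, 0, 0, 0], [0, 0, 0, 0], [0, 0, 0, 0], [0, 0, 0, 0]]]' --claw 0

```text
time_s: 12.85
tcp_pos: [0.4359, -0.2717, 0.0998]
ee_rot: [[-0.09, -0.996, 0.0], [-0.996, 0.09, -0.0], [0.0, -0.0, -1.0]]
wrist_force: [0.2, 0.5, 0.2]
gripper_width: 0.519
gripper_force: 0.6
```

Emit:
jog_arm --rows '[[[0, 0, 0, 0], [0, 0, 0, 0], [0, 0, -0.025, 0], [0, 0, -0.04, 0], [0, 0, -0.04, 0], [-0.015, -0.007, -0.015, 0], [-0.04, -0.0185, 0, 0], [-0.04, -0.0185, 0, 0], [-0.04, -0.0185, 0, 0], [-0.04, -0.0185, 0, 0], [-0.04, -0.0185, 0, 0], [-0.04, -0.0185, 0, 0], [-0.04, -0.0185, 0, 0], [-0.02, -0.009, 0, 0], [-0.0102, -0.0044, 0, 0], [0, 0, 0, 0], [0, 0, 0, 0], [0, 0, 0, 0]]]'

```text
time_s: 15.1
tcp_pos: [0.614, 0.0377, 0.22]
ee_rot: [[-0.091, -0.996, -0.0], [-0.996, 0.091, 0.0], [0.0, 0.0, -1.0]]
wrist_force: [-0.3, -0.1, -2.4]
gripper_width: 0.498
gripper_force: 30.0
```

```bash
python3 - <<'E'
from h import *
s=sense();print(s["gripper_width"],s["gripper_force"],tool([.6144,.0388,.148]))
E
```

```text
0.4983606816771477 29.980500619858503 [-0.00110907 -0.00033836  0.07195967]
```

Emit:
jog_arm --rows '[[[-0.001, 0, 0.015, 0], [0, 0, 0.03, 0], [0, 0, 0.02, 0], [0, 0, 0.007, 0], [0, 0, 0.005, 0], [0, 0, 0.005, 0], [0, 0, 0.005, 0], [0, 0, 0, 0]]]'

```text
time_s: 16.1
tcp_pos: [0.6144, 0.0397, 0.1326]
ee_rot: [[-0.09, -0.996, -0.0], [-0.996, 0.09, -0.0], [0.0, 0.0, -1.0]]
wrist_force: [0.8, -0.6, -2.2]
gripper_width: 0.498
gripper_force: 30.0
```

Emit:
jog_arm --rows '[[[0, 0, 0.005, 0], [0, 0, 0.005, 0], [0, 0, 0.004, 0], [0, 0, 0.003, 0], [0, 0, 0.001, 0], [0, 0, 0, 0], [0, 0, 0, 0]]]'

```text
time_s: 16.98
tcp_pos: [0.6146, 0.0398, 0.1149]
ee_rot: [[-0.09, -0.996, 0.0], [-0.996, 0.09, 0.0], [-0.0, -0.0, -1.0]]
wrist_force: [-0.7, -0.3, -3.5]
gripper_width: 0.495
gripper_force: 30.0
```

Emit:
jog_arm --rows '[[[0, 0, 0.001, 0], [0, 0, 0.001, 0], [0, 0, 0, 0], [0, 0, 0, 0]]]'

```text
time_s: 17.48
tcp_pos: [0.6147, 0.0398, 0.1138]
ee_rot: [[-0.09, -0.996, 0.001], [-0.996, 0.09, -0.0], [-0.0, -0.001, -1.0]]
wrist_force: [-2.3, 0.8, 5.7]
gripper_width: 0.495
gripper_force: 30.0
```

Emit:
jog_arm --rows '[[[0, 0, 0, 0], [0, 0, 0, 0], [0, 0, 0, 0], [0, 0, 0, 0], [0, 0, 0, 0], [0, 0, -0.02, 0], [0, 0, -0.035, 0], [0, 0, -0.045, 0], [0, 0, -0.035, 0], [0, 0, 0, 0], [0, 0, 0, 0]]]' --claw 1

```text
time_s: 18.85
tcp_pos: [0.6139, 0.0397, 0.2471]
ee_rot: [[-0.09, -0.996, -0.001], [-0.996, 0.09, 0.0], [-0.0, 0.001, -1.0]]
wrist_force: [-0.0, -0.3, -0.9]
gripper_width: 1.001
gripper_force: 0.0
```

```bash
python3 - <<'E'
from h import *
s=sense();print(np.round(s["tcp_pos"],4),s["gripper_width"])
m,im=snap("wrist","w5")
for a,p,b in blobs(rim(im,"yellow"))+blobs(rim(im,"red"),300)+blobs(rim(im,"blue"),300):
  if 200<p[0]<450: X=cast(m,p,.07);print(a,p,b,np.round(X,4))
E
```

```text
[0.6139 0.0397 0.2471] 1.0012592808577834
197 [322.6, 157.4] [315, 150, 16, 16] [ 0.6083 -0.0304  0.07  ]
152 [322.7, 245.5] [316, 239, 14, 14] [0.6146 0.0404 0.07  ]
63 [321.6, 316.9] [315, 314, 14, 6] [0.6215 0.106  0.07  ]
1238 [322.4, 244.8] [297, 220, 53, 51] [0.6148 0.0397 0.07  ]
1512 [322.4, 156.5] [295, 128, 56, 58] [ 0.6084 -0.0311  0.07  ]
```

View pics/w5.png

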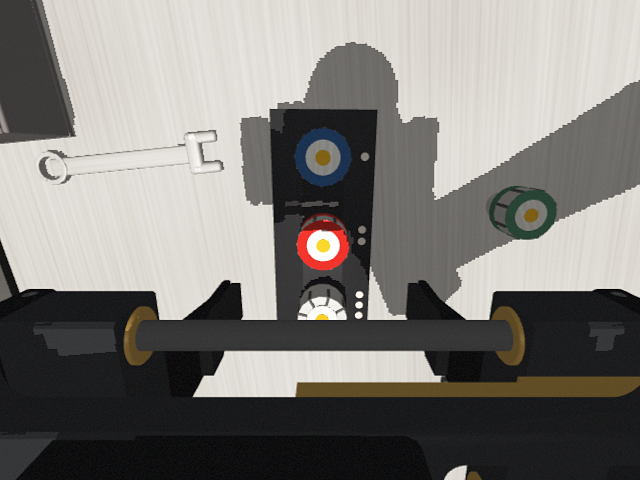

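Both dies are seated: blue spot at (323,157), red spot at (323,245), with positions consistent with top z = 0.07. Next is the probe, with one closer look first.

Emit:
jog_arm --rows '[[[-0.02, 0.016, -0.01, 0], [-0.04, 0.032, -0.013, 0], [-0.04, 0.032, 0, 0], [-0.04, 0.032, 0, 0], [-0.04, 0.032, 0, 0], [-0.034, 0.025, 0, 0], [-0.02, 0.015, 0, 0], [-0.01, 0.007, 0, 0], [0, 0, 0, 0], [0, 0, 0, 0], [0, 0, 0, 0]]]'

```text
time_s: 20.27
tcp_pos: [0.4466, 0.2991, 0.2706]
ee_rot: [[-0.091, -0.996, -0.0], [-0.996, 0.091, -0.0], [0.0, 0.0, -1.0]]
wrist_force: [0.8, 0.0, -0.0]
gripper_width: 1.003
gripper_force: 0.0
```

```bash
python3 - <<'E'
from h import *
s=sense();print(np.round(s["tcp_pos"],4))
m,im=snap("wrist","w6")
h=cv2.cvtColor(im,cv2.COLOR_RGB2HSV);H,S,V=cv2.split(h)
o=((H>4)&(H<16)&(S>170)&(V>90)).astype(np.uint8)
for a,p,b in blobs(o,80): print(a,p,b,"cap",np.round(cast(m,p,.162),4),"collar",np.round(cast(m,p,.096),4))
E
```

```text
[0.4466 0.2991 0.2706]
1751 [309.7, 230.3] [289, 197, 45, 62] cap [0.4526 0.2699 0.162 ] collar [0.4568 0.2852 0.096 ]
```

View pics/w6.png

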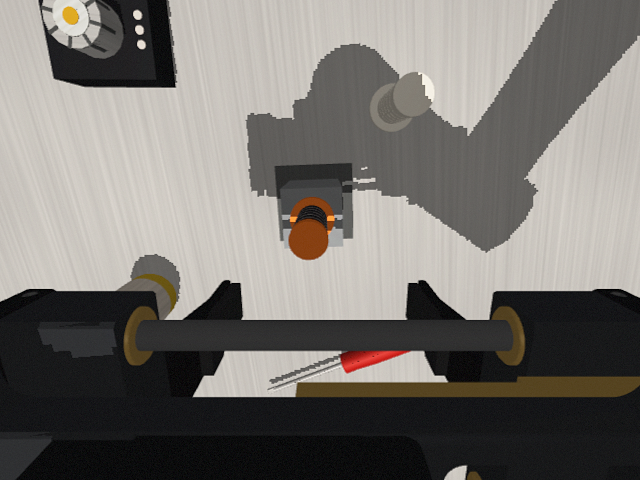

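The cap disc is at about (308.5,239) and the collar at about (312,219).

```bash
python3 - <<'E'
from h import *
m=camera_model("wrist")
a=cast(m,(308.5,239),.162);b=cast(m,(312,219),.096);print(a,b)
print(f(m)*.0125/np.linalg.norm(a-m["eye"]),f(m)*.018/np.linalg.norm(b-m["eye"]))
X=(a+b)/2;print("delta a",tool([a[0],a[1],.176]),"mean",tool([X[0],X[1],.176]))
E
```

```text
[0.45385988 0.27546684 0.162     ] [0.45399801 0.27616091 0.096     ]
20.174213207134667 22.173428097986157
delta a [ 0.02296107 -0.00936244  0.09471039] mean [ 0.02260918 -0.00939959  0.09471033]
```

Emit:
jog_arm --rows '[[[0.0128, -0.0054, 0, 0], [0.01, -0.004, 0, 0], [0, 0, 0.02, 0], [0, 0, 0.03, 0], [0, 0, 0.025, 0], [0, 0, 0.015, 0], [0, 0, 0.005, 0], [0, 0, 0, 0], [0, 0, 0, 0]]]'

```text
time_s: 21.45
tcp_pos: [0.4539, 0.2767, 0.1767]
ee_rot: [[-0.09, -0.996, 0.001], [-0.996, 0.09, 0.001], [-0.001, -0.001, -1.0]]
wrist_force: [0.9, -0.4, 0.5]
gripper_width: 1.001
gripper_force: 0.0
```

Emit:
jog_arm --rows '[[[0, 0, 0, 0], [0, 0, 0, 0], [0, 0, 0, 0], [0, 0, 0, 0], [0, 0, 0, 0], [0, 0, 0, 0], [0, 0, 0, 0], [0, 0, 0, 0]]]' --claw 0

```text
time_s: 22.45
tcp_pos: [0.4536, 0.2764, 0.1758]
ee_rot: [[-0.09, -0.996, 0.0], [-0.996, 0.09, 0.0], [-0.0, -0.0, -1.0]]
wrist_force: [0.0, -0.7, -0.0]
gripper_width: 0.272
gripper_force: 30.0
```

Emit:
jog_arm --rows '[[[0, 0, -0.01, 0], [0, 0, -0.02, 0], [0, 0, -0.03, 0], [0, 0, -0.03, 0], [0, 0, -0.014, 0], [0.015, -0.0123, 0, 0], [0.035, -0.0288, 0, 0], [0.04, -0.0329, 0, 0], [0.04, -0.0329, 0, 0], [0.04, -0.0329, 0, 0], [0.03, -0.0247, 0, 0], [0.0145, -0.0122, 0, 0], [0.0065, -0.005, 0, 0], [0, 0, 0, 0], [0, 0, 0, 0], [0, 0, 0, 0]]]'

```text
time_s: 24.45
tcp_pos: [0.6143, 0.0408, 0.28]
ee_rot: [[-0.088, -0.996, 0.0], [-0.996, 0.088, 0.0], [-0.0, -0.0, -1.0]]
wrist_force: [-0.4, 0.1, -0.7]
gripper_width: 0.27
gripper_force: 30.0
```

```bash
python3 - <<'E'
from h import *
s=sense();print(np.round(s["tcp_pos"],4),s["gripper_width"],np.round(s["wrist_force"],2),tool([.6147,.0405,.232]))
m,im=snap("wrist","w7")
cv2.imwrite("pics/c7.png",cv2.resize(im[100:400,160:500,::-1],None,fx=2,fy=2))
for h in(.06,.0,-.025): print(h,proj(m,np.array(s["tcp_pos"])+[0,-.0005,-.1308+h]))
print("spot",proj(m,[.6147,.0402,.07]))
E
```

```text
[0.6143 0.0408 0.28  ] 0.26956321995985577 [-0.38  0.15 -0.74] [ 0.0003039  -0.00046372  0.04801734]
0.06 [323.52051432 298.36138695]
0.0 [323.61791813 261.89171404]
-0.025 [323.64569931 251.48996021]
spot [323.1969309  234.35628984]
```

View pics/c7.png

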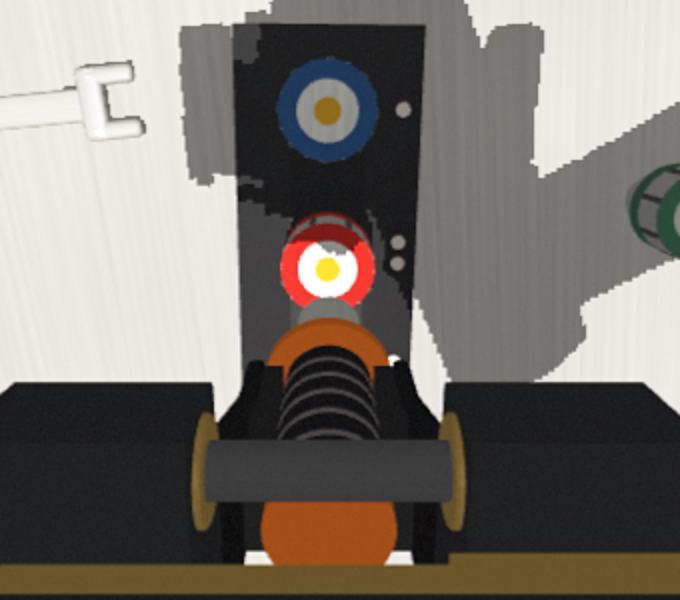

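The spot at (323.5,235) lies under the probe axis as predicted. I'll descend to just above contact.

Emit:
jog_arm --rows '[[[0, 0, 0.01, 0], [0, 0, 0.02, 0], [0, 0, 0.012, 0], [0, 0, 0.006, 0], [0, 0, 0.003, 0], [0, 0, 0, 0], [0, 0, 0, 0], [0, 0, 0, 0]]]'

```text
time_s: 25.5
tcp_pos: [0.6148, 0.0399, 0.2292]
ee_rot: [[-0.09, -0.996, 0.001], [-0.996, 0.09, 0.0], [-0.0, -0.001, -1.0]]
wrist_force: [0.1, -0.5, -1.4]
gripper_width: 0.266
gripper_force: 30.0
```

Emit:
jog_arm --rows '[[[0, 0, 0.002, 0], [0, 0, 0.002, 0], [0, 0, 0.002, 0], [0, 0, 0.002, 0], [0, 0, 0, 0], [0, 0, 0, 0], [0, 0, 0, 0]]]'

```text
time_s: 26.38
tcp_pos: [0.6147, 0.0399, 0.2209]
ee_rot: [[-0.09, -0.996, 0.0], [-0.996, 0.09, 0.0], [-0.0, -0.0, -1.0]]
wrist_force: [-0.1, -0.7, 0.7]
gripper_width: 0.272
gripper_force: 30.0
```

Emit:
jog_arm --rows '[[[0, 0, 0.002, 0], [0, 0, 0.002, 0], [0, 0, 0.001, 0], [0, 0, 0, 0], [0, 0, 0, 0], [0, 0, 0, 0], [0, 0, 0, 0], [0, 0, 0, 0], [0, 0, 0, 0]]]'

```text
time_s: 27.5
tcp_pos: [0.6147, 0.0399, 0.2158]
ee_rot: [[-0.09, -0.996, 0.0], [-0.996, 0.09, 0.0], [-0.0, -0.0, -1.0]]
wrist_force: [0.3, 0.5, 3.0]
gripper_width: 0.269
gripper_force: 30.0
```

```bash
python3 - <<'E'
from h import *
F=[]
for i in range(8):
    m,im=snap("wrist","w8");s=sense();F.append([s["wrist_force"][2],s["tcp_pos"][2]])
print(np.mean(F,0),np.std(F,0))
for a,p,b in blobs(rim(im,"red"),200)+blobs(rim(im,"blue"),200):
  if 200<p[0]<450: print(a,p,b,np.round(cast(m,p,.07),4))
cv2.imwrite("pics/c8.png",cv2.resize(im[100:400,160:500,::-1],None,fx=2,fy=2))
E
```

```text
[2.52217773 0.21579589] [6.34018770e-01 1.15770104e-05]
1032 [323.9, 246.0] [295, 228, 59, 42] [0.6138 0.0322 0.07  ]
1923 [323.8, 156.8] [293, 125, 63, 65] [ 0.6083 -0.0312  0.07  ]
```

View pics/c8.png

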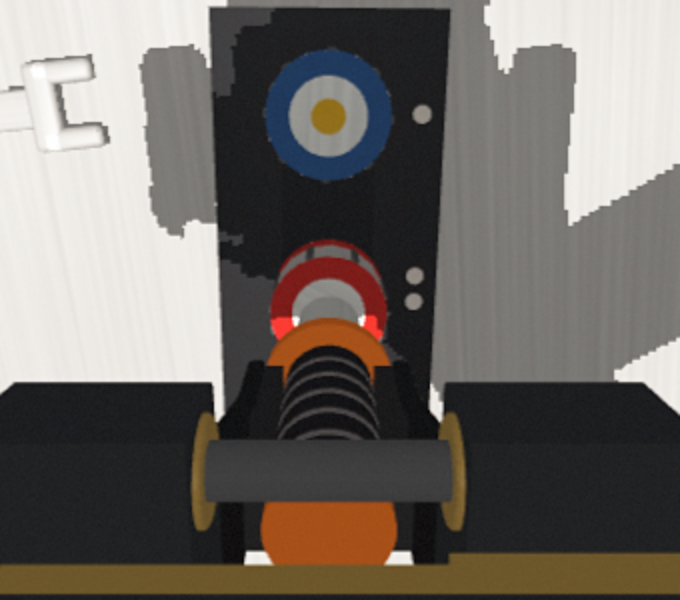

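The nose is centred over the red die, and the force has risen about 4 N, which is half travel. Handing in.

```bash
python3 -c "
from station import *
print(finish_job())"
```

```text
the job is handed in; nothing more can be done
None
```

I handed the job in after about 28 s of robot time: both dies are seated and let go, and the probe is held upright on the red die's yellow spot with about 4 N (tip about 10 mm in, half its travel, estimated from force and height). The system returned no verdict.

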